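# Pack the tea-tool case

## Robot

A 6-joint arm with a two-finger parallel gripper is mounted at the origin on the work surface. World frame = base frame: x ahead of the robot, y to its left, z up, the work surface at z = 0. Lengths are in m, angles in rad, forces in N, time in s.
With the tool pointing down it reaches from about 0.25 to 0.85 m from the base axis. Payload 12.5 kg.
Tool frame: the origin (TCP) lies midway between the tips of the shut fingers; the grasp point (between the pads) lies grip_point_offset behind it (grip_point_offset is the distance from the TCP to the grasp point, in m); z points along the fingers, y is the line along which they close (so a half turn about z gives the same grasp; the last joint's range is limited). The gripper opens to 93 mm and grips with 3 to 60 N. Pads are 15 mm wide; open, the fingers measure 128 mm over their backs; the gripper's body (75 mm by 188 mm) begins 65 mm behind the grasp point.
Start: joints at [1.072, 0.351, 1.652, -0, 1.139, -0.085], TCP at [0.221, 0.504, 0.219] pointing down, gripper open.
Joint ranges: [-2.75, 2.75], [-0.79, 2.1], [0.01, 2.65], [-1.57, 4.71], [0.07, 3.14], [-2.87, 2.87]. Speed limits (rad/s): [2.22, 2.22, 2.79, 3.14, 3.14, 3.14].

## Interface

Orientations are given as a 3x3 rotation matrix whose columns are the frame's x, y, z axes.
In Python, from bench import * gives the robot as it stands.
- The arm moves only by the shell command python3 -m pendant 'ROWS' [FORCE]. ROWS is JSON, a list of rows, each a list of 7 numbers: the shift along the tool's x, y, z in mm, then the turn, a rotation vector about the tool's x, y, z in degrees, then the opening, from 0 (shut) to 1 (fully open). In form: [[dx, dy, dz, rx, ry, rz, grip], ...]. A call has 1 to 10 rows; each row shifts and turns the commanded pose from where the row before left it, along the tool's axes as they then stand; what a row does not reach is not made up. A row lasts 1/10 s, in which the tool goes at most 50 mm and 8.59 degrees, less where a joint would pass 70% of its speed; a pose out of reach is approached as far as the arm can. A call with a gripper value outside its range is refused whole. The fingers move at their own pace and stop on an object; FORCE is the grip in N (left out, the last holds). Time passes only in rows, so rows that do not move let the fingers close. It gives the time, the measured TCP pose, the force, the opening and the grip force at its end, in the units of the state.
- state(): the state, without advancing time (a new reading comes with each control period).
- capture(name): name is "scene" or "side" or "wrist"; returns a dict with "color" (384x512x3 uint8, red, green, blue), "fx", "fy", "cx", "cy" (pixels), "view" (4x4, takes a point from world to camera coordinates); the wrist camera has in their place "tool_from_camera" (4x4, takes a point from camera to tool coordinates, whose origin is the TCP and whose axes are the flange's). Camera axes: x right, y up, looking along -z (the intrinsics and any distortion apply to the point x, -y, -z); pixel columns grow to the right and rows downward; lengths in m; the calibration is good to about 2 mm. A picture is of the moment at which its call begins: read the wrist's pose just before it. There is no depth.
- sign_off(): hands the job in; it is judged then, once.
The state is a dict: "time_s": time; "joint_positions": joint angles; "joint_velocities": joint speeds; "effort": joint torques, N m; "eef_pos": TCP position; "ee_rot": TCP orientation; "force": force on the tool from outside, world axes, zero at the start; "moment": the same for the moment, N m; "opening": finger opening in m; "grasp_force": force on a finger pad.
Only numpy, scipy, OpenCV 4.12 (cv2) and the standard library are available. Lean on these libraries where they do the work, as an engineer would, in place of code of your own. Each camera call takes 0.05 s, during which the arm holds its last target. There are 200 camera calls.

## Task

Pack the tea-tool case on the counter: put the blue thermometer and the steel scoop into their matching shaped cutouts and press each one in past the orange ribs until it sits flat and fully home on the bottom, and press home the kitchen timer, which is standing proud in its cutout. Leave the mug, canister and coaster where they are.

Things in the scene. Friction and masses are not known exactly. Their poses are not given: they have to be found in the camera images.
- case: Open tea-tool case, fixed: grey hard insert 160 x 260 mm (its x, y) in a green shell 172 x 272 mm. Origin at the centre of its underside, on the counter. Insert top 22 mm above the origin; pockets 14 mm deep (floor 8 mm above the origin), cut to the tools' outlines plus 2 mm all round. x: towards the tools' wide ends, y across the row of pockets, z up.
- pocket_thermo (a point): Thermometer pocket: point on its floor, mid-length (axes as the case), 80 mm to +y of the case centre; narrow part to -x, wide to +x. Two orange spring ribs on the side walls (x -12 to 18 mm), 6 mm under the insert top, narrow it to 2 mm less than the tool: laid in, the tool stops 10 mm short of the floor and needs a push of 5 to 12 N to the floor, where the ribs hold it.
- pocket_scoop (a point): Scoop pocket: on its floor, under the centre of the square cup part (axes as the case; in the middle of the case's width, 30 mm to +x of the case's centre). The scoop's outline plus 2 mm all round, handle slot to -x. Orange spring ribs as in the thermometer pocket, on the +y and -y walls of the cup part.
- pocket_timer (a point): Timer pocket: on its floor, at its centre (axes as the case; 80 mm to -y of the case's centre). 60 x 44 mm (x, y), with the same orange spring ribs on its +y and -y walls.
- thermo_center (a point): Kitchen thermometer, loose, blue, paddle-shaped, lying flat on the counter, 120 mm long (its x), 26 mm thick. Point at the middle of its length, half-way up (13 mm above its underside). Grip part 22 mm wide from x = -60 to +20 mm, head with grey display 40 mm wide from x = +20 to +60 mm. 90 g or so, centre of mass 9 mm to +x of this point. Seated fully home it stands 12 mm above the insert.
- scoop_center (a point): Measuring scoop, loose, standing on the counter: square open steel cup 44 x 44 mm, 30 mm high, walls and floor 3 mm, and a black handle 60 mm long, 14 mm wide, 10 mm thick (8 to 18 mm above the underside) to -x of the cup. Point at the centre of the cup, half-way up (15 mm above its underside). 80 g or so. Seated fully home the cup stands 16 mm above the insert.
- timer_top (a point): Kitchen timer: white block 56 x 40 x 22 mm with a dark grey knob on top, 32 mm across and 14 mm high. It already lies in its pocket on the ribs but is not pressed in: it stands about 10 mm too high. Point at the centre of the knob's top, 36 mm above the timer's underside. Knob does not turn or sink in.
- mug_center (a point): Bystander: blue ceramic mug with a chipped rim, 82 mm across, 92 mm high. Point on its axis, half-way up.
- canister_center (a point): Bystander: twist-cap aluminium canister 76 mm across, 107 mm high. Point on its axis, half-way up.
- coaster: Bystander: black hard plastic coaster 90 x 90 x 6 mm. Origin at the centre of its underside.
There are look-alikes about, which are no part of the job. What is shaped like the part that bears scoop_center but yellow is not meant. What is shaped like the part that bears thermo_center but red is not meant.

How it is judged:
At the end, for the whole second after the job is handed in: Thermometer, scoop and timer each lie level (within 0.06 rad) in their own pockets, underside within 2.5 mm of the pocket floor, within 5 mm of the pocket's centre in each direction, thermometer and scoop lying along their pockets (within 0.08 rad); the case has not moved (x of thermo_center in the frame of pocket_thermo between -0.005 and 0.005 m and y of thermo_center in the frame of pocket_thermo between -0.005 and 0.005 m and z of thermo_center in the frame of pocket_thermo below 0.0155 m and angle between each of thermo_center, scoop_center, timer_top's own z axis and vertical below 0.06 rad and angle between the x axis of thermo_center and the x axis of pocket_thermo, either way round below 0.08 rad and distance of each of pocket_thermo, pocket_scoop, pocket_timer from where it was at the start of the episode below 0.01 m and x of scoop_center in the frame of pocket_scoop between -0.005 and 0.005 m and y of scoop_center in the frame of pocket_scoop between -0.005 and 0.005 m and z of scoop_center in the frame of pocket_scoop below 0.0175 m and angle between the x axis of scoop_center and the x axis of pocket_scoop, either way round below 0.08 rad and x of timer_top in the frame of pocket_timer between -0.005 and 0.005 m and y of timer_top in the frame of pocket_timer between -0.005 and 0.005 m and z of timer_top in the frame of pocket_timer below 0.0385 m); the robot touches nothing.
It fails at once if a bystander (mug, canister or coaster) was moved more than 30 mm (distance of any of mug_center, canister_center, coaster from where it was at the start of the episode above 0.03 m).
It also fails if it takes over 58 s, if anything falls off the work surface, if the arm or the gripper's body presses on something with over 40 N, if the wrist force passes 120 N, or if a joint passes its speed limit or range.

## Working session

There is one attempt and no reset: what is moved stays moved. The work goes in short steps, Python scripts to look and compute and a shell command to move; the robot and the scene stay as the last step left them, time stands still between calls to the robot, and variables do not carry over. Pictures are saved under pics/ and viewed, at most 10 in all, crops included, and the job is handed in when it is done.

```bash
mkdir -p pics; ls; cat > h.py <<'E'
from bench import *
import numpy as np, cv2
def snap(cam,name):
    s=state(); c=capture(cam); cv2.imwrite(f"pics/{name}.png",c["color"][:,:,::-1])
    np.save(f"pics/{name}.npy",{"c":c,"s":s},allow_pickle=True); return c,s
def load(name):
    d=np.load(f"pics/{name}.npy",allow_pickle=True).item(); return d["c"],d["s"]
def w2c(c,s):
    if "view" in c: return np.array(c["view"])
    T=np.eye(4); T[:3,:3]=s["ee_rot"]; T[:3,3]=s["eef_pos"]
    return np.linalg.inv(T@np.array(c["tool_from_camera"]))
def pix2w(c,s,u,v,z):
    C=np.linalg.inv(w2c(c,s)); d=np.array([(u-c["cx"])/c["fx"],-(v-c["cy"])/c["fy"],-1.])
    d=C[:3,:3]@d; o=C[:3,3]; return o+d*(z-o[2])/d[2]
def w2pix(c,s,p):
    q=w2c(c,s)@np.append(p,1); return c["cx"]+c["fx"]*q[0]/-q[2], c["cy"]-c["fy"]*q[1]/-q[2]
E
python3 - <<'E'
from h import *
import bench
print([ (k,getattr(bench,k)) for k in dir(bench) if 'grip' in k.lower()])
a=[]
for n in("scene","side","wrist"):
    c,s=snap(n,n); a.append(c["color"]); print(n,[k for k in c],c["fx"],c["cx"],c["cy"])
    if n!="wrist": print(np.linalg.inv(c["view"])[:3,3].round(3))
    else: print(np.array(c["tool_from_camera"]).round(3).tolist())
s=state();print(s["time_s"],np.round(s["eef_pos"],4),np.round(s["ee_rot"],3).tolist(),s["force"])
E
```

```text
pics
[('grip_point_offset', 0.0188)]
scene ['color', 'fx', 'fy', 'cx', 'cy', 'view'] 402.1345544379997 253.24524234261295 191.28724296911292
[ 1.484 -0.09   0.802]
side ['color', 'fx', 'fy', 'cx', 'cy', 'view'] 387.1333593031755 250.48779943980702 189.51787176957103
[ 0.239 -0.867  0.603]
wrist ['color', 'fx', 'fy', 'cx', 'cy', 'tool_from_camera'] 324.0592447065879 252.93231402077885 194.66372843707512
[[0.001, 0.961, 0.276, 0.077], [1.0, -0.001, 0.001, 0.001], [0.001, 0.276, -0.961, -0.166], [0.0, 0.0, 0.0, 1.0]]
0.15 [0.221  0.5034 0.2182] [[-0.916, 0.402, -0.0], [0.402, 0.916, -0.001], [0.0, -0.001, -1.0]] [-0.566639    0.42157593  0.00196069]
```

View pics/scene.png

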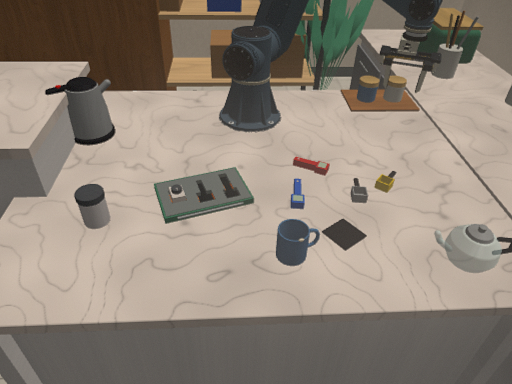

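View pics/side.png

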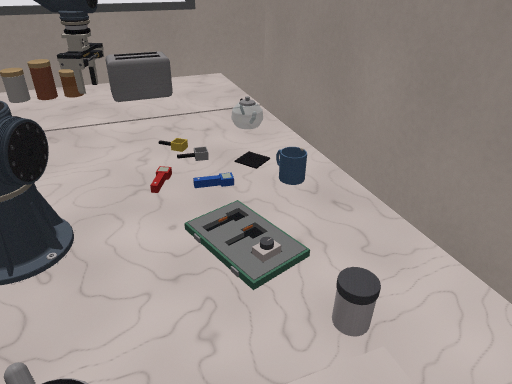

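Scene view: the blue thermometer is at (297,194) and the red look-alike at (311,165). The steel scoop is at (359,192) and the yellow look-alike at (386,181). The case is at (203,193), mug (293,242), coaster (344,234), canister (93,206). The blue and the grey/steel ones fit the description by colour; I'll confirm that in one crop, combined with the case.

```bash
python3 - <<'E'
from h import *
c,s=load("scene");d,t=load("side")
a=cv2.resize(c["color"][145:225,145:405],(780,240),interpolation=cv2.INTER_CUBIC)
b=cv2.resize(d["color"][125:285,145:325],(390,347),interpolation=cv2.INTER_CUBIC)
im=np.zeros((590,780,3),np.uint8); im[:240]=a; im[243:,:390]=b
cv2.imwrite("pics/crop1.png",im[:,:,::-1])
def P(n,c,s,u,v,z): print(n,pix2w(c,s,u,v,z).round(3))
P("thermo sc",c,s,297,193,.02);P("thermo side",d,t,214,181,.02)
P("scoop sc",c,s,359,192,.02);P("scoop side",d,t,201,153,.025)
P("case sc",c,s,203,192,.022);P("case sd",d,t,245,238,.022)
P("mug",c,s,293,242,.046);P("coaster",c,s,344,234,0.006)
for x in[(156,192),(238,171),(252,192),(166,216)]:P("corner",c,s,*x,.022)
E
```

```text
thermo sc [0.531 0.117 0.02 ]
thermo side [0.522 0.106 0.02 ]
scoop sc [0.531 0.312 0.02 ]
scoop side [0.535 0.294 0.025]
case sc [ 0.52  -0.172  0.022]
case sd [ 0.509 -0.185  0.022]
mug [0.763 0.071 0.046]
coaster [0.699 0.227 0.006]
corner [ 0.516 -0.315  0.022]
corner [ 0.413 -0.062  0.022]
corner [ 0.524 -0.022  0.022]
corner [ 0.625 -0.273  0.022]
```

View pics/crop1.png

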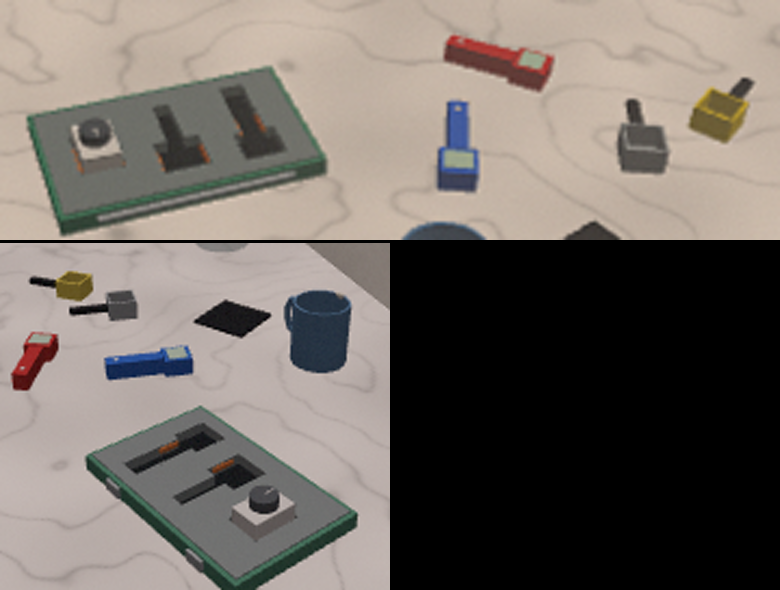

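The crop confirms the targets: blue thermometer, grey steel scoop, and the timer in the case. I'm moving the wrist camera above them.

```bash
python3 -m pendant '[[-37,-17,0,0,0,0,1],[-37,-17,0,0,0,0,1],[-37,-17,0,0,0,0,1],[-37,-17,0,0,0,0,1],[-37,-17,0,0,0,0,1],[-37,-17,0,0,0,0,1],[-37,-17,0,0,0,0,1],[-37,-17,0,0,0,0,1],[-37,-17,0,0,0,0,1],[-37,-17,0,0,0,0,1]]' && python3 -m pendant '[[0,0,0,0,0,-8,1],[0,0,0,0,0,-8,1],[0,0,0,0,0,-8,1],[0,0,0,0,0,0,1]]' && python3 - <<'E'
from h import *
c,s=snap("wrist","w1"); print(np.round(s["eef_pos"],4),np.round(s["ee_rot"],3).tolist(),s["joint_positions"])
E
```

```text
time_s: 1.15
eef_pos: [0.4924, 0.1977, 0.2186]
ee_rot: [[-0.916, 0.402, -0.0], [0.402, 0.916, -0.0], [0.0, -0.0, -1.0]]
force: [0.7, 0.8, 0.1]
opening: 0.0932
grasp_force: 0.0
time_s: 1.55
eef_pos: [0.4915, 0.199, 0.2184]
ee_rot: [[-1.0, -0.007, -0.0], [-0.007, 1.0, -0.0], [0.0, -0.0, -1.0]]
force: [-0.6, -0.1, -0.2]
opening: 0.093
grasp_force: 0.0
[0.4915 0.199  0.2184] [[-1.0, -0.007, -0.0], [-0.007, 1.0, -0.0], [0.0, -0.0, -1.0]] [ 2.96956614e-01  3.15395521e-01  1.70251296e+00 -2.90561510e-06
  1.12412915e+00 -1.28081968e+00]
```

View pics/w1.png

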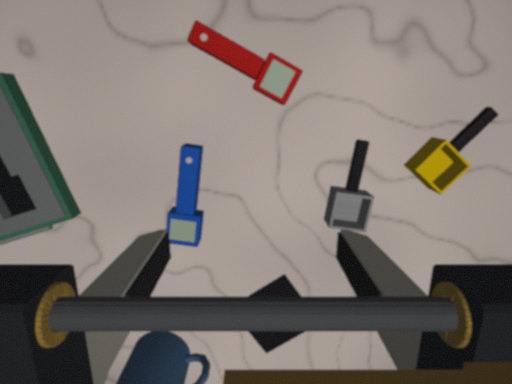

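Wrist view: the blue thermometer runs from (190,147) to (185,243), head downward. The steel scoop cup is at (350,207) with its handle up to (362,143). Next I fit their poses by silhouette.

```bash
cat >> h.py <<'E'
from scipy.optimize import minimize
# boxes: x0,x1,y0,y1,z0,z1 with z from underside
THERMO=[(-.06,.02,-.011,.011,0,.026),(.02,.06,-.02,.02,0,.026)]
SCOOP=[(-.022,.022,-.022,.022,0,.03),(-.082,-.022,-.007,.007,.008,.018)]
def corners(b,p,z):
    c_,s_=np.cos(p[2]),np.sin(p[2])
    return [np.array([p[0]+c_*x-s_*y,p[1]+s_*x+c_*y,z+h]) for x in b[:2] for y in b[2:4] for h in b[4:]]
def render(c,s,boxes,p,z,k=4):
    m=np.zeros((384*k,512*k),np.uint8)
    for b in boxes:
        q=np.array([w2pix(c,s,P) for P in corners(b,p,z)])
        cv2.fillConvexPoly(m,cv2.convexHull(np.round((q+.5)*k-.5).astype(np.int32)),255)
    return cv2.resize(m,(512,384),interpolation=cv2.INTER_AREA)/255.
def fit(c,s,mask,boxes,p0,z):
    f=lambda p:np.abs(render(c,s,boxes,p,z)-mask).sum()/mask.sum()
    p0=np.array(p0,float)
    for d in ((.01,.01,.15),(.003,.003,.05)):
        sim=np.vstack([p0]+[p0+np.eye(3)[i]*d[i] for i in range(3)])
        r=minimize(f,p0,method="Nelder-Mead",options=dict(initial_simplex=sim,xatol=1e-4,fatol=1e-4)); p0=r.x
    return r.x,r.fun
def blob(m,u,v):
    m=cv2.morphologyEx(m.astype(np.uint8),cv2.MORPH_CLOSE,np.ones((5,5)))
    n,l,st,ce=cv2.connectedComponentsWithStats(m)
    ids=[i for i in range(1,n) if st[i,4]>60]; i=min(ids,key=lambda i:np.hypot(*(ce[i]-(u,v))))
    cn,_=cv2.findContours((l==i).astype(np.uint8),cv2.RETR_EXTERNAL,cv2.CHAIN_APPROX_NONE)
    o=np.zeros(m.shape,np.uint8); cv2.drawContours(o,cn,-1,1,-1); return o.astype(float)
def fgmask(c,kind):
    h=cv2.cvtColor(c["color"],cv2.COLOR_RGB2HSV).astype(int); 
    if kind=="blue": return (h[...,0]>95)&(h[...,0]<130)&(h[...,1]>120)
    return h[...,2]<150
E
python3 - <<'E'
from h import *
c,s=load("w1")
print([c["color"][v,u].tolist() for u,v in[(190,180),(183,230),(350,207),(358,160),(330,190),(300,180),(346,197),(350,226),(30,170),(50,170)]])
m=fgmask(c,"blue"); m[:140]=0;m[250:]=0;m[:,:150]=0;m[:,220:]=0
# display: fill by closing
m=cv2.morphologyEx(m.astype(np.uint8),cv2.MORPH_CLOSE,np.ones((25,25)))
bl=blob(m,187,195); r=fit(c,s,bl,THERMO,[.52,.108,0],0); print("thermo",r,bl.sum())
g=c["color"].astype(int); m2=(g.sum(2)<450)
m2[:130]=0;m2[231:]=0;m2[:,:315]=0;m2[:,385:]=0
b2=blob(m2,350,195); r2=fit(c,s,b2,SCOOP,[.533,.303,-.1],0); print("scoop",r2,b2.sum())
im=c["color"].copy()
for b,mod,p in((bl,THERMO,r[0]),(b2,SCOOP,r2[0])):
    for M,col in((b,(255,255,0)),(render(c,s,mod,p,0)>.5,(255,0,255))):
        cn,_=cv2.findContours(np.asarray(M,np.uint8),cv2.RETR_EXTERNAL,cv2.CHAIN_APPROX_NONE); cv2.drawContours(im,cn,-1,col,1)
im=cv2.resize(im[120:260,140:400],None,fx=3,fy=3); cv2.imwrite("pics/fit1.png",im[:,:,::-1])
E
```

```text
[[25, 69, 141], [130, 143, 125], [116, 115, 117], [29, 32, 32], [89, 84, 82], [173, 161, 153], [122, 121, 123], [60, 60, 60], [87, 91, 89], [36, 65, 51]]
thermo (array([ 0.52408023,  0.12211072, -0.13853826]), np.float64(0.1750566782867312)) 2413.0
scoop (array([ 0.53582747,  0.31253896, -0.1309889 ]), np.float64(0.3220971241144596)) 3814.0
```

View pics/fit1.png

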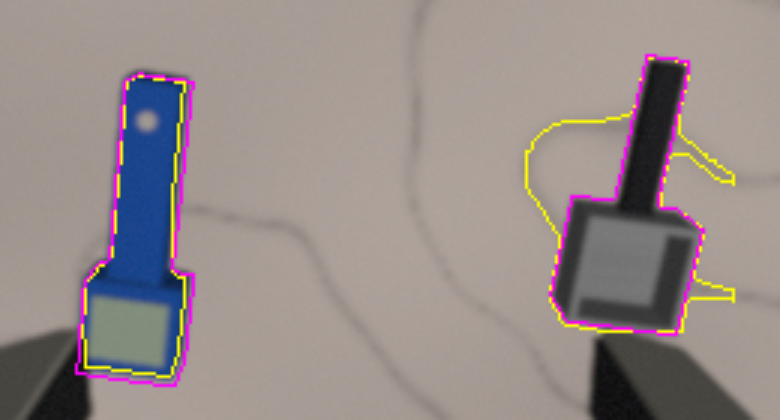

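Both fits look right. The steel scoop's outline is exact. The thermometer mask is slightly eroded, so I'll redo it with a better threshold. Now over to the case.

```bash
python3 -m pendant '[[0,-40,0,0,0,0,1],[0,-40,0,0,0,0,1],[0,-40,0,0,0,0,1],[0,-40,0,0,0,0,1],[0,-40,0,0,0,0,1],[0,-40,0,0,0,0,1],[0,-40,0,0,0,0,1],[0,-40,0,0,0,0,1],[0,-40,0,0,0,0,1],[0,0,0,0,0,0,1]]' && python3 - <<'E'
from h import *
c,s=load("w1")
g=c["color"].astype(int); m=(g[...,2]-g[...,0]>15)
m[:140]=0;m[250:]=0;m[:,:150]=0;m[:,220:]=0
m=cv2.morphologyEx(m.astype(np.uint8),cv2.MORPH_CLOSE,np.ones((25,25)))
bl=blob(m,187,195); r=fit(c,s,bl,THERMO,[.523,.12,-.13],0); print("thermo",r,bl.sum())
c,s=snap("wrist","w2"); print(np.round(s["eef_pos"],4),np.round(s["ee_rot"],3).tolist(),s["joint_positions"][5])
E
```

```text
time_s: 2.6
eef_pos: [0.4932, -0.1644, 0.2185]
ee_rot: [[-1.0, 0.003, 0.0], [0.003, 1.0, -0.001], [-0.0, -0.001, -1.0]]
force: [-1.4, 1.0, 0.5]
opening: 0.093
grasp_force: 0.0
thermo (array([ 0.52309876,  0.12152712, -0.13491732]), np.float64(0.08097129459101635)) 2651.0
[ 0.4932 -0.1644  0.2185] [[-1.0, 0.003, 0.0], [0.003, 1.0, -0.001], [-0.0, -0.001, -1.0]] -1.9786166528759765
```

View pics/w2.png

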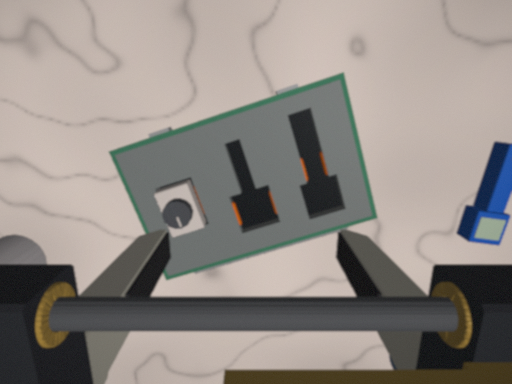

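Wrist view: the case corners are near (112,152), (343,75), (375,216) and (167,277). The thermometer pocket is at (317,165), the scoop pocket at (253,190) and the timer knob at (177,214). Fitting the case two ways:

```bash
python3 - <<'E'
from h import *
c,s=load("w2"); g=c["color"].astype(int); z=0.022; yaw0=.27
# A: shell outline top (172x272)
wood=(g[...,0]-g[...,1]>4)&(g.sum(2)>330)
m=~wood; ok=np.ones(m.shape,bool); ok[225:,:172]=0; ok[225:,335:]=0; ok[290:]=0
roi=np.zeros(m.shape,bool); roi[85-15:285,100:385]=1
def fitm(mask,okk,boxes,p0):
    f=lambda p:(np.abs(render(c,s,boxes,p,0)-mask)*okk).sum()/mask.sum()
    p0=np.array(p0,float)
    for d in((.01,.01,.1),(.003,.003,.03)):
        r=minimize(f,p0,method="Nelder-Mead",options=dict(initial_simplex=np.vstack([p0]+[p0+np.eye(3)[i]*d[i] for i in range(3)]),xatol=1e-4,fatol=1e-4)); p0=r.x
    return r.x,r.fun
A=fitm((m&roi).astype(float),ok&roi,[(-.086,.086,-.136,.136,.0,.022)],[.515,-.178,yaw0]); print("shell",A)
# B: pockets
dark=(g.max(2)<70)|(g[...,0]-g[...,2]>40)
roi2=np.zeros(m.shape,bool); roi2[105:235,222:350]=1
def off(b,dx,dy): return(b[0]+dx,b[1]+dx,b[2]+dy,b[3]+dy,z,z)
pk=[off((-.062,.022,-.013,.013),0,.08),off((.018,.062,-.022,.022),0,.08),off((-.024,.024,-.024,.024),.03,0),off((-.084,-.02,-.009,.009),.03,0)]
B=fitm((dark&roi2).astype(float),roi2,pk,A[0]); print("pockets",B)
im=c["color"].copy()
for M,col in((dark&roi2,(255,255,0)),(render(c,s,pk,B[0],0)>.5,(255,0,255)),(m&roi,(255,255,0)),(render(c,s,[(-.086,.086,-.136,.136,.0,.022)],A[0],0)>.5,(255,0,255))):
    cn,_=cv2.findContours(np.asarray(M,np.uint8),cv2.RETR_EXTERNAL,cv2.CHAIN_APPROX_NONE); cv2.drawContours(im,cn,-1,col,1)
cv2.imwrite("pics/fit2.png",cv2.resize(im[65:290,95:390],None,fx=2.6,fy=2.6)[:,:,::-1])
# cross-check with side camera: same pockets
E
```

```text
shell (array([ 0.5094462 , -0.17174788,  0.31002835]), np.float64(0.04287398084717905))
pockets (array([ 0.51007805, -0.17194417,  0.30731282]), np.float64(0.09494717997391794))
```

View pics/fit2.png

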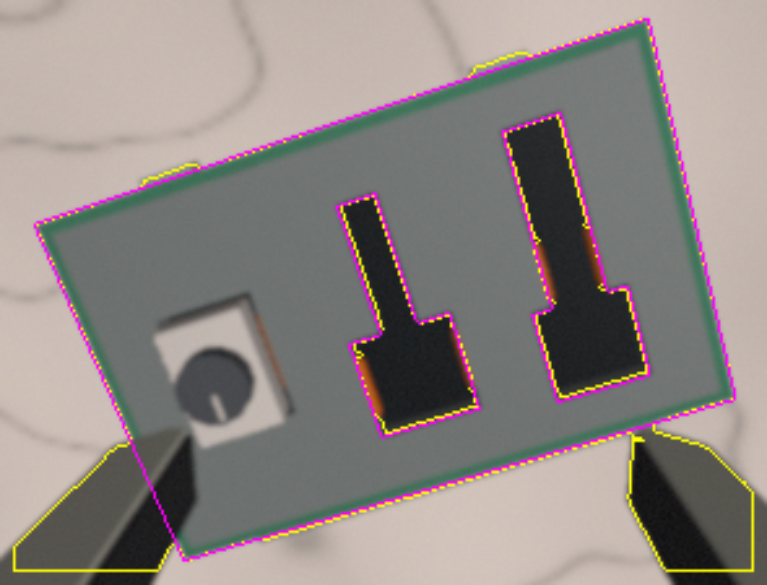

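Shell and pocket fits agree within 1 mm. The case is at (0.510, -0.172) with yaw 0.308. Timer first, since it's nearest.

```bash
python3 -m pendant '[[-21,-42,0,0,0,0,0],[-20,-42,0,0,0,0,0],[0,0,0,0,0,-8,0],[0,0,35,0,0,-8,0],[0,0,40,0,0,-1.5,0],[0,0,40,0,0,0,0],[0,0,35,0,0,0,0],[0,0,0,0,0,0,0],[0,0,0,0,0,0,0]]' 30 && python3 -c "
from h import *
s=state();print(s['opening'],np.round(s['eef_pos'],4),np.round(s['joint_positions'],2))"
```

```text
time_s: 3.55
eef_pos: [0.5352, -0.2439, 0.0694]
ee_rot: [[-0.952, -0.305, -0.0], [-0.305, 0.952, 0.0], [0.0, 0.0, -1.0]]
force: [-0.0, -0.8, 0.8]
opening: 0.0257
grasp_force: 0.0
0.0257337873313775 [ 0.5352 -0.2439  0.0694] [-0.51  0.61  1.66  0.    0.87 -2.39]
```

```bash
python3 -m pendant '[[2,-4,0,0,0,0,0],[0,0,0,0,0,0,0],[0,0,5,0,0,0,0],[0,0,5,0,0,0,0],[0,0,3,0,0,0,0],[0,0,3,0,0,0,0],[0,0,3,0,0,0,0],[0,0,0,0,0,0,0]]'
```

```text
time_s: 4.35
eef_pos: [0.5339, -0.2489, 0.0492]
ee_rot: [[-0.952, -0.306, -0.001], [-0.306, 0.952, 0.0], [0.0, 0.001, -1.0]]
force: [0.5, 0.4, -0.4]
opening: 0.0006
grasp_force: 0.0
```

```bash
python3 -m pendant '[[0,0,2,0,0,0,0],[0,0,2,0,0,0,0],[0,0,1,0,0,0,0],[0,0,0,0,0,0,0]]'; python3 -m pendant '[[0,0,1,0,0,0,0],[0,0,1,0,0,0,0],[0,0,0,0,0,0,0]]'
```

```text
time_s: 4.75
eef_pos: [0.5344, -0.2493, 0.0448]
ee_rot: [[-0.952, -0.306, 0.001], [-0.306, 0.952, -0.0], [-0.0, -0.001, -1.0]]
force: [0.6, 0.4, 3.6]
opening: 0.0003
grasp_force: 1.6
time_s: 5.05
eef_pos: [0.5344, -0.2493, 0.0442]
ee_rot: [[-0.952, -0.306, 0.001], [-0.306, 0.952, -0.0], [-0.0, -0.001, -1.0]]
force: [-5.5, 2.8, 20.4]
opening: 0.0005
grasp_force: 10.4
```

Timer is home: z 0.0442 against 0.044 expected, with a 20 N push. Next, the thermometer.

```bash
python3 -m pendant '[[0,0,-30,0,0,0,0],[0,0,-40,0,0,0,0],[0,0,-30,0,0,8.5,0.6],[0,0,0,0,0,8.5,0.6],[0,0,0,0,0,8.4,0.6],[0,0,0,0,0,0,0.6]]' 30 && python3 -m pendant '[[6,40,0,0,0,0,0.6],[6,40,0,0,0,0,0.6],[6,40,0,0,0,0,0.6],[6,40,0,0,0,0,0.6],[6,41,0,0,0,0,0.6],[6,41,0,0,0,0,0.6],[6,41,0,0,0,0,0.6],[6,41,0,0,0,0,0.6],[7,42,0,0,0,0,0.6],[0,0,0,0,0,0,0.6]]' && python3 - <<'E'
from h import *
s=state();p=np.array(s["eef_pos"]);R=np.array(s["ee_rot"]);print(p)
t=np.array([.528,.1208,.009]);print("rows mm",(R.T@(t-p)*1000).round(1),"yaw",np.arctan2(R[1,1],R[0,1])-np.pi/2)
E
```

```text
time_s: 5.65
eef_pos: [0.534, -0.249, 0.1425]
ee_rot: [[-0.991, 0.135, -0.0], [0.135, 0.991, 0.0], [0.0, 0.0, -1.0]]
force: [-0.4, 0.4, 0.2]
opening: 0.0277
grasp_force: 0.0
time_s: 6.65
eef_pos: [0.5275, 0.1249, 0.1423]
ee_rot: [[-0.992, 0.124, -0.0], [0.124, 0.992, 0.001], [0.001, 0.001, -1.0]]
force: [-1.1, 0.4, -0.2]
opening: 0.0554
grasp_force: 0.0
[0.52745489 0.12486844 0.14227632]
rows mm [ -1.1  -4.  133.3] yaw -0.123967627605019
```

```bash
python3 -m pendant '[[0,0,35,0,0,0,0.6],[0,0,35,0,0,0,0.6],[0,0,20,0,0,0.5,0.6],[0,0,0,0,0,0,0.6]]' && python3 - <<'E'
from h import *
s=state();p=np.array(s["eef_pos"]);R=np.array(s["ee_rot"]);print(p)
t=np.array([.528,.1208,.009]);print("rows mm",(R.T@(t-p)*1000).round(1),"yaw",np.arctan2(R[1,1],R[0,1])-np.pi/2)
E
```

```text
time_s: 7.05
eef_pos: [0.5263, 0.1201, 0.05]
ee_rot: [[-0.99, 0.138, -0.005], [0.138, 0.99, -0.001], [0.005, -0.002, -1.0]]
force: [-0.5, -0.6, -0.1]
opening: 0.0561
grasp_force: 0.0
[0.52634807 0.12013955 0.0500207 ]
rows mm [-1.7  0.9 41. ] yaw -0.13864625171658762
```

```bash
python3 -m pendant '[[-1,1,15,0,0,0,0.6],[0,0,15,0,0,0,0.6],[0,0,11,0,0,0,0.6],[0,0,0,0,0,0,0.4],[0,0,0,0,0,0,0],[0,0,0,0,0,0,0],[0,0,0,0,0,0,0],[0,0,0,0,0,0,0],[0,0,0,0,0,0,0],[0,0,0,0,0,0,0]]' 30
```

```text
time_s: 8.05
eef_pos: [0.5295, 0.1219, 0.0121]
ee_rot: [[-0.99, 0.141, 0.001], [0.141, 0.99, 0.0], [-0.001, 0.0, -1.0]]
force: [-1.0, -1.1, 5.0]
opening: 0.0214
grasp_force: 30.0
```

```bash
python3 -m pendant '[[0,0,-20,0,0,0,0],[0,0,-35,0,0,0,0],[0,0,-35,0,0,0,0],[0,0,0,0,0,-8.5,0],[0,0,0,0,0,-8.6,0],[0,0,0,0,0,-8.6,0],[0,0,0,0,0,0,0]]' && python3 -m pendant '[[17,-32,0,0,0,0,0],[17,-32,0,0,0,0,0],[17,-32,0,0,0,0,0],[17,-32,0,0,0,0,0],[17,-33,0,0,0,0,0],[16,-33,0,0,0,0,0],[0,0,0,0,0,0,0],[0,0,0,0,0,0,0],[0,0,0,0,0,0,0]]' && python3 - <<'E'
from h import *
c,s=snap("wrist","w3");snap("side","s3")
p=np.array(s["eef_pos"]);R=np.array(s["ee_rot"]);print(p)
t=np.array([.4918,-.0939,.03]);print("rows mm",(R.T@(t-p)*1000).round(1),"yaw",np.arctan2(R[1,1],R[0,1])-np.pi/2)
E
```

```text
time_s: 8.75
eef_pos: [0.529, 0.1219, 0.1015]
ee_rot: [[-0.953, -0.304, -0.0], [-0.304, 0.953, -0.0], [0.0, 0.0, -1.0]]
force: [-0.3, -0.8, -0.2]
opening: 0.0218
grasp_force: 30.0
time_s: 9.65
eef_pos: [0.4915, -0.0929, 0.1015]
ee_rot: [[-0.954, -0.3, -0.0], [-0.3, 0.954, 0.0], [0.0, 0.0, -1.0]]
force: [0.5, -0.1, -0.8]
opening: 0.0218
grasp_force: 30.0
[ 0.49151127 -0.09285928  0.10152177]
rows mm [ 0.  -1.1 71.5] yaw 0.30520347386915625
```

View pics/w3.png

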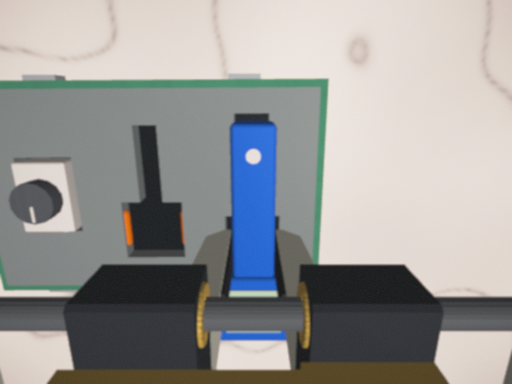

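The thermometer hangs level and in line over its pocket. Its grip end is at (253,122) and the pocket end at (252,115). Checking the in-hand offset along x:

```bash
python3 - <<'E'
from h import *
c,s=load("w3");p=np.array(s["eef_pos"]);R=np.array(s["ee_rot"])
g=c["color"].astype(int);b=(g[...,2]-g[...,0]>40); v=np.where(b[:,245:262].mean(1)>.5)[0]; v=v[v>100][0]-.5
print("row",v); q=pix2w(c,s,253,v,.1154); print("handle end, object x rel. TCP (expect -66.3):",((R.T@(q-p))*1000).round(1)*[-1,1,1])
u=np.where(b[140:220].mean(0)>.5)[0];print("width px",u[0],u[-1],[ (R.T@(pix2w(c,s,x,180,.1154)-p)*1000)[1].round(1) for x in(u[0]-.5,u[-1]+.5)])
E
```

```text
row 120.5
handle end, object x rel. TCP (expect -66.3): [-68.1   0.4 -13.9]
width px 231 275 [np.float64(-10.4), np.float64(11.3)]
```

```bash
python3 -m pendant '[[-1,-1,25,0,0,0,0],[0,0,25,0,0,0,0],[0,0,10,0,0,0,0],[0,0,4,0,0,0,0],[0,0,0,0,0,0,0]]' && python3 -m pendant '[[0,0,3,0,0,0,0],[0,0,2,0,0,0,0],[0,0,2,0,0,0,0],[0,0,0,0,0,0,0]]'; python3 - <<'E'
from h import *
s=state();p=np.array(s["eef_pos"]);R=np.array(s["ee_rot"])
t=np.array([.4918,-.0939,.03]);print("rows mm",(R.T@(t-p)*1000).round(1))
E
```

```text
time_s: 10.25
eef_pos: [0.4929, -0.094, 0.0378]
ee_rot: [[-0.953, -0.302, -0.0], [-0.302, 0.953, 0.0], [0.0, 0.0, -1.0]]
force: [0.5, -0.3, -0.4]
opening: 0.0214
grasp_force: 30.0
time_s: 10.65
eef_pos: [0.4929, -0.0943, 0.0307]
ee_rot: [[-0.953, -0.302, 0.0], [-0.302, 0.953, -0.0], [-0.0, -0.0, -1.0]]
force: [0.4, 0.0, -0.9]
opening: 0.0219
grasp_force: 30.0
rows mm [0.9 0.7 0.7]
```

It entered the pocket without contact. I'll press partly while still gripped, then release and finish with shut fingers.

```bash
python3 -m pendant '[[0,0,1,0,0,0,0],[0,0,1,0,0,0,0],[0,0,1.5,0,0,0,0],[0,0,1.5,0,0,0,0],[0,0,0,0,0,0,0]]' 40 && python3 -m pendant '[[0,0,0,0,0,0,0.45],[0,0,0,0,0,0,0.45],[0,0,0,0,0,0,0.45],[0,0,-15,0,0,0,0.45],[0,0,-15,0,0,0,0],[0,0,0,0,0,0,0],[0,0,0,0,0,0,0],[0,0,0,0,0,0,0],[0,0,0,0,0,0,0]]'
```

```text
time_s: 11.15
eef_pos: [0.493, -0.0942, 0.0257]
ee_rot: [[-0.953, -0.302, 0.001], [-0.302, 0.953, 0.0], [-0.001, -0.0, -1.0]]
force: [0.3, 2.0, 1.9]
opening: 0.0215
grasp_force: 40.0
time_s: 12.05
eef_pos: [0.4924, -0.0941, 0.055]
ee_rot: [[-0.953, -0.302, -0.001], [-0.302, 0.953, 0.0], [0.001, 0.001, -1.0]]
force: [-0.6, 0.2, 0.6]
opening: 0.0064
grasp_force: 0.0
```

```bash
python3 -m pendant '[[3,0,0,0,0,0,0],[0,0,8,0,0,0,0],[0,0,3,0,0,0,0],[0,0,3,0,0,0,0],[0,0,3,0,0,0,0],[0,0,2,0,0,0,0],[0,0,1,0,0,0,0],[0,0,1,0,0,0,0],[0,0,0,0,0,0,0]]'; python3 -m pendant '[[0,0,1,0,0,0,0],[0,0,0,0,0,0,0]]'
```

```text
time_s: 12.95
eef_pos: [0.4903, -0.0955, 0.0348]
ee_rot: [[-0.953, -0.302, 0.001], [-0.302, 0.953, -0.001], [-0.001, -0.001, -1.0]]
force: [-0.4, -2.8, 2.5]
opening: 0.0004
grasp_force: 1.7
time_s: 13.15
eef_pos: [0.4904, -0.0957, 0.0343]
ee_rot: [[-0.953, -0.302, 0.001], [-0.302, 0.953, -0.001], [-0.001, -0.001, -1.0]]
force: [-2.7, -3.3, 11.4]
opening: 0.0005
grasp_force: 5.6
```

```bash
python3 -m pendant '[[0,0,1,0,0,0,0],[0,0,0,0,0,0,0]]'; python3 -m pendant '[[0,0,-30,0,0,0,0],[0,0,-40,0,0,0,0],[0,0,-40,0,0,8.4,0.6],[0,0,0,0,0,8.4,0.6],[0,0,0,0,0,8.3,0.6],[0,0,0,0,0,0,0.6]]' 30 && python3 -m pendant '[[1,41,0,0,0,0,0.6],[1,41,0,0,0,0,0.6],[1,41,0,0,0,0,0.6],[1,41,0,0,0,0,0.6],[1,41,0,0,0,0,0.6],[1,41,0,0,0,0,0.6],[1,41,0,0,0,0,0.6],[1,41,0,0,0,0,0.6],[0,41,0,0,0,0,0.6],[0,41,0,0,0,0,0.6]]' && python3 -m pendant '[[0,0,0,0,0,0,0.6],[0,0,0,0,0,0,0.6]]'; python3 - <<'E'
from h import *
c,s=load("w1");print("yellow",pix2w(c,s,437,165,.03).round(3))
s=state();p=np.array(s["eef_pos"]);R=np.array(s["ee_rot"]);print(p)
t=np.array([.5358,.3125,.012]);print("rows mm",(R.T@(t-p)*1000).round(1),"yaw",np.arctan2(R[1,1],R[0,1])-np.pi/2)
E
```

```text
time_s: 13.35
eef_pos: [0.4904, -0.0957, 0.0342]
ee_rot: [[-0.953, -0.302, 0.001], [-0.302, 0.953, -0.001], [-0.001, -0.001, -1.0]]
force: [-7.2, -2.2, 26.6]
opening: 0.0005
grasp_force: 13.3
time_s: 13.95
eef_pos: [0.4898, -0.095, 0.1426]
ee_rot: [[-0.991, 0.133, 0.0], [0.133, 0.991, 0.0], [-0.0, 0.0, -1.0]]
force: [-0.1, 0.3, -0.3]
opening: 0.0275
grasp_force: 0.0
time_s: 14.95
eef_pos: [0.5353, 0.3141, 0.1421]
ee_rot: [[-0.992, 0.126, -0.001], [0.126, 0.992, -0.0], [0.001, -0.0, -1.0]]
force: [1.0, -0.3, 1.0]
opening: 0.0556
grasp_force: 0.0
time_s: 15.15
eef_pos: [0.5351, 0.3126, 0.1418]
ee_rot: [[-0.992, 0.126, -0.001], [0.126, 0.992, -0.001], [0.001, -0.001, -1.0]]
force: [-0.3, -0.0, -0.8]
opening: 0.0558
grasp_force: 0.0
yellow [0.481 0.403 0.03 ]
[0.53508038 0.31264646 0.14175485]
rows mm [-9.000e-01  1.000e-01  1.298e+02] yaw -0.1264963275148292
```

The thermometer held 26.6 N at z 0.0342 against 0.034 expected, so it is home. Grasping the scoop.

```bash
python3 -m pendant '[[-1,0,40,0,0,0,0.6],[0,0,40,0,0,0,0.6],[0,0,30,0,0,0,0.6],[0,0,12,0,0,0,0.6],[0,0,7,0,0,0,0.6],[0,0,0,0,0,0,0.6],[0,0,0,0,0,0,0.35],[0,0,0,0,0,0,0.35],[0,0,0,0,0,0,0.35],[0,0,0,0,0,0,0.35]]' 30; python3 -m pendant '[[0,0,-20,0,0,0,0.35],[0,0,-35,0,0,0,0.35],[0,0,-35,0,0,0,0.35],[0,0,0,0,0,-8.4,0.35],[0,0,0,0,0,-8.4,0.35],[0,0,0,0,0,-8.4,0.35],[0,0,0,0,0,0,0.35]]'
```

```text
time_s: 16.15
eef_pos: [0.5373, 0.3126, 0.015]
ee_rot: [[-0.991, 0.131, 0.002], [0.131, 0.991, 0.001], [-0.002, 0.001, -1.0]]
force: [0.0, -1.6, 6.1]
opening: 0.0438
grasp_force: 30.0
time_s: 16.85
eef_pos: [0.5366, 0.3123, 0.1041]
ee_rot: [[-0.952, -0.306, 0.0], [-0.306, 0.952, 0.0], [-0.001, 0.0, -1.0]]
force: [0.5, 0.2, -0.6]
opening: 0.0436
grasp_force: 30.0
```

```bash
python3 -m pendant '[[13,-41,0,0,0,0,0.35],[13,-41,0,0,0,0,0.35],[13,-41,0,0,0,0,0.35],[13,-41,0,0,0,0,0.35],[13,-41,0,0,0,0,0.35],[13,-41,0,0,0,0,0.35],[13,-41,0,0,0,0,0.35],[13,-41,0,0,0,0,0.35],[13,-41,0,0,0,0,0.35],[13,-41,0,0,0,0,0.35]]' && python3 -m pendant '[[12,-42,0,0,0,0,0.35],[0,0,0,0,0,0,0.35],[0,0,0,0,0,0,0.35]]' && python3 - <<'E'
from h import *
c,s=snap("wrist","w4")
p=np.array(s["eef_pos"]);R=np.array(s["ee_rot"])
t=np.array([.5400,-.1624,.033]);print("rows mm",(R.T@(t-p)*1000).round(1),"yaw",np.arctan2(R[1,1],R[0,1])-np.pi/2)
E
```

```text
time_s: 17.85
eef_pos: [0.5371, -0.1196, 0.104]
ee_rot: [[-0.954, -0.299, 0.0], [-0.299, 0.954, -0.0], [-0.0, -0.0, -1.0]]
force: [1.1, 0.5, -0.8]
opening: 0.0441
grasp_force: 30.0
time_s: 18.15
eef_pos: [0.5384, -0.1621, 0.1037]
ee_rot: [[-0.954, -0.299, 0.0], [-0.299, 0.954, 0.0], [-0.0, 0.0, -1.0]]
force: [-0.0, 1.2, -0.8]
opening: 0.0437
grasp_force: 30.0
rows mm [-1.4 -0.8 70.7] yaw 0.3032151736861308
```

View pics/w4.png

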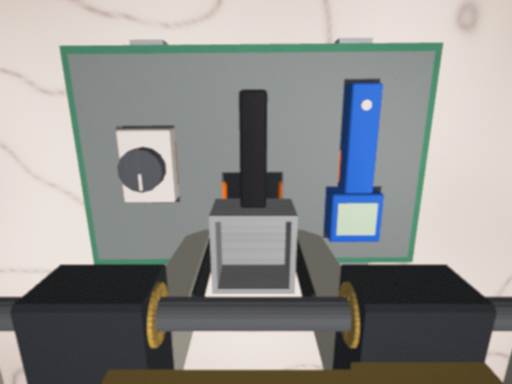

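The scoop is gripped squarely, with its handle end at (253,90). The thermometer and timer look seated. Checking the x offset in hand:

```bash
python3 - <<'E'
from h import *
c,s=load("w4");p=np.array(s["eef_pos"]);R=np.array(s["ee_rot"])
g=c["color"].astype(int).sum(2)[:,246:261].mean(1); v=np.where((g<190)&(np.arange(384)>70))[0][0]-.5
q=pix2w(c,s,253,v,p[2]+.003);print(v,"handle end x rel TCP (expect -83.5)",((R.T@(q-p))*1000).round(1)*[-1,1,1])
E
python3 -m pendant '[[-1,-1,25,0,0,0.2,0.35],[0,0,25,0,0,0,0.35],[0,0,8,0,0,0,0.35],[0,0,0,0,0,0,0.35]]'
```

```text
89.5 handle end x rel TCP (expect -83.5) [-82.    0.4  -3. ]
time_s: 18.6
eef_pos: [0.5394, -0.161, 0.045]
ee_rot: [[-0.954, -0.301, -0.002], [-0.301, 0.954, 0.001], [0.002, 0.001, -1.0]]
force: [-0.4, 0.4, -0.9]
opening: 0.0438
grasp_force: 30.0
```

```bash
python3 -m pendant '[[0,-1,3,0,0,0.2,0.35],[0,0,3,0,0,0,0.35],[0,0,3,0,0,0,0.35],[0,0,2,0,0,0,0.35],[0,0,0,0,0,0,0.35]]'; python3 -m pendant '[[0,0,1,0,0,0,0.35],[0,0,1,0,0,0,0.35],[0,0,1,0,0,0,0.35],[0,0,1.5,0,0,0,0.35],[0,0,1.5,0,0,0,0.35],[0,0,0,0,0,0,0.35]]' 50
```

```text
time_s: 19.1
eef_pos: [0.54, -0.1631, 0.0345]
ee_rot: [[-0.955, -0.297, -0.0], [-0.297, 0.955, 0.0], [0.0, 0.0, -1.0]]
force: [0.4, -0.1, -1.3]
opening: 0.0437
grasp_force: 30.0
time_s: 19.7
eef_pos: [0.5404, -0.163, 0.0289]
ee_rot: [[-0.955, -0.297, 0.001], [-0.297, 0.955, 0.0], [-0.001, -0.0, -1.0]]
force: [1.2, 2.0, 2.8]
opening: 0.0435
grasp_force: 50.0
```

```bash
python3 -m pendant '[[0,0,2,0,0,0,0.35],[0,0,2,0,0,0,0.35],[0,0,0,0,0,0,0.35]]' && python3 -m pendant '[[0,0,0,0,0,0,0.65],[0,0,0,0,0,0,0.65],[0,0,0,0,0,0,0.65],[0,0,-20,0,0,0,0.65],[0,0,-20,0,0,0,0.27],[0,0,0,0,0,0,0.27],[0,0,0,0,0,0,0.27],[0,0,0,0,0,0,0.27],[0,0,0,0,0,0,0.27]]'
```

```text
time_s: 20.0
eef_pos: [0.5403, -0.1631, 0.0246]
ee_rot: [[-0.955, -0.297, 0.0], [-0.297, 0.955, 0.0], [-0.0, -0.0, -1.0]]
force: [1.3, 1.8, 1.3]
opening: 0.0434
grasp_force: 50.0
time_s: 20.9
eef_pos: [0.5397, -0.163, 0.0637]
ee_rot: [[-0.955, -0.297, -0.001], [-0.297, 0.955, 0.001], [0.001, 0.001, -1.0]]
force: [0.2, 0.5, 0.2]
opening: 0.027
grasp_force: 0.0
```

```bash
python3 -m pendant '[[0,0,10,0,0,0,0.27],[0,0,5,0,0,0,0.27],[0,0,3,0,0,0,0.27],[0,0,3,0,0,0,0.27],[0,0,3,0,0,0,0.27],[0,0,1,0,0,0,0.27],[0,0,0,0,0,0,0.27]]'; python3 -m pendant '[[0,0,1,0,0,0,0.27],[0,0,1,0,0,0,0.27],[0,0,0,0,0,0,0.27]]'
```

```text
time_s: 21.6
eef_pos: [0.5401, -0.1631, 0.0396]
ee_rot: [[-0.955, -0.297, -0.0], [-0.297, 0.955, 0.0], [0.0, 0.0, -1.0]]
force: [-1.8, 0.2, 0.3]
opening: 0.0252
grasp_force: 0.2
time_s: 21.9
eef_pos: [0.5404, -0.1632, 0.0378]
ee_rot: [[-0.955, -0.297, 0.001], [-0.297, 0.955, -0.0], [-0.0, -0.0, -1.0]]
force: [0.4, 0.2, 3.3]
opening: 0.0252
grasp_force: 1.3
```

```bash
python3 -m pendant '[[0,0,1,0,0,0,0.27],[0,0,1,0,0,0,0.27],[0,0,0,0,0,0,0.27]]'
```

```text
time_s: 22.2
eef_pos: [0.5405, -0.1632, 0.0363]
ee_rot: [[-0.955, -0.297, 0.001], [-0.297, 0.955, -0.0], [-0.001, -0.001, -1.0]]
force: [-2.6, 0.9, 9.6]
opening: 0.0252
grasp_force: 4.4
```

```bash
python3 -m pendant '[[0,0,1,0,0,0,0.27],[0,0,1,0,0,0,0.27],[0,0,0,0,0,0,0.27]]'; python3 -m pendant '[[0,0,-30,0,0,0,0.27],[0,0,-40,0,0,0,0.27],[40,0,-30,0,0,0,0.27],[0,0,0,0,0,0,0.27],[0,0,0,0,0,0,0.27]]'; python3 - <<'E'
from h import *
c,s=snap("wrist","w5"); d,t=snap("side","s5")
a=cv2.resize(c["color"][60:330],None,fx=1.5,fy=1.5)[:,:768]; b=cv2.resize(d["color"][195:285,170:320],(650,390)) 
cv2.imwrite("pics/fin.png",np.vstack([cv2.resize(a,(500,264)),cv2.resize(b,(500,300))])[:,:,::-1])
E
```

```text
time_s: 22.5
eef_pos: [0.5408, -0.1634, 0.0359]
ee_rot: [[-0.955, -0.297, 0.002], [-0.297, 0.955, -0.001], [-0.001, -0.001, -1.0]]
force: [-8.0, 2.7, 28.5]
opening: 0.0249
grasp_force: 12.8
time_s: 23.0
eef_pos: [0.5019, -0.1753, 0.134]
ee_rot: [[-0.955, -0.296, 0.001], [-0.296, 0.955, -0.0], [-0.001, -0.001, -1.0]]
force: [0.2, -0.3, -1.3]
opening: 0.0252
grasp_force: 0.0
```

View pics/fin.png

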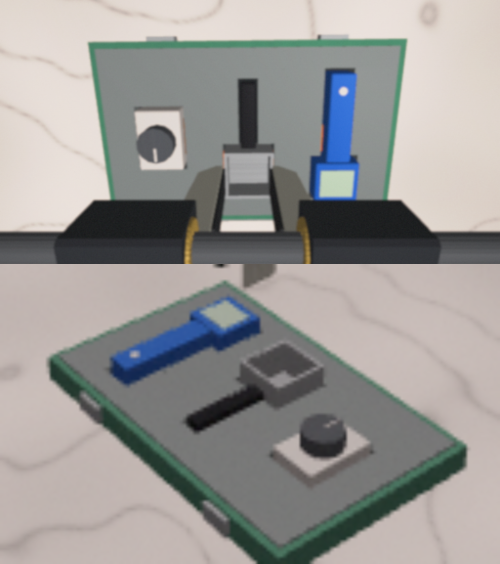

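Side view: all three items sit flush at similar heights and look level. I'll check the poses numerically, fitting height as well, using the wrist and side pictures.

```bash
python3 - <<'E'
from h import *
cs=np.array([.510,-.172]);y=.3075;Rz=np.array([[np.cos(y),-np.sin(y)],[np.sin(y),np.cos(y)]])
def top(b): return [q[:4]+(q[5],q[5]) for q in b]
for n,(u,v) in(("w4",(360,165)),("s5",(228,217))):
    c,s=load(n);g=c["color"].astype(int);m=g[...,2]-g[...,0]>15
    roi=np.zeros(m.shape,bool); roi[max(v-85,0):v+85,u-45:u+45]=1; m&=roi
    m=cv2.morphologyEx(m.astype(np.uint8),cv2.MORPH_CLOSE,np.ones((15,15)))
    bl=blob(m,u,v)
    # above-insert part of the thermometer for a given exposed height
    for home in(.008,.011,.014,.018):
        B=[(a[0],a[1],a[2],a[3],.022-home,.026) for a in THERMO]
        r=fit(c,s,bl,B,[.4858,-.0958,y],home); e=Rz.T@(r[0][:2]-cs)-[0,.08]
        print(n,home,"dx,dy mm",(e*1000).round(1),"dyaw",round(r[0][2]-y,3),"err",round(r[1],3))
E
```

```text
w4 0.008 dx,dy mm [0.4 0.5] dyaw 0.007 err 0.074
w4 0.011 dx,dy mm [-0.5 -0.6] dyaw 0.005 err 0.056
w4 0.014 dx,dy mm [-1.2 -1.7] dyaw 0.004 err 0.056
w4 0.018 dx,dy mm [-1.8 -2.5] dyaw 0.003 err 0.098
s5 0.008 dx,dy mm [-0.3  0.2] dyaw -0.001 err 0.637
s5 0.011 dx,dy mm [-1.5  3.2] dyaw -0.086 err 0.598
s5 0.014 dx,dy mm [-3.8  2.9] dyaw -0.075 err 0.564
s5 0.018 dx,dy mm [-4.3  2.7] dyaw -0.084 err 0.518
```

The thermometer matches its pocket within 1 mm, and the press heights of thermometer and timer confirm they are home. The scoop was pressed with open fingers, so its height is less certain. I'll probe its rim with shut fingers; home means z 0.038.

```bash
python3 -m pendant '[[-30,1,0,0,0,0,0],[-29,0,0,0,0,0,0],[0,0,40,0,0,0,0],[0,0,30,0,0,0,0],[0,0,10,0,0,0,0],[0,0,7,0,0,0,0],[0,0,5,0,0,0,0],[0,0,2,0,0,0,0],[0,0,1,0,0,0,0],[0,0,0,0,0,0,0]]'; python3 -m pendant '[[0,0,1,0,0,0,0],[0,0,1,0,0,0,0],[0,0,0,0,0,0,0]]'
```

```text
time_s: 24.1
eef_pos: [0.5583, -0.1567, 0.0393]
ee_rot: [[-0.955, -0.297, 0.001], [-0.297, 0.955, -0.0], [-0.001, -0.001, -1.0]]
force: [0.0, 0.4, -0.3]
opening: 0.0006
grasp_force: 0.0
time_s: 24.4
eef_pos: [0.5589, -0.157, 0.038]
ee_rot: [[-0.955, -0.297, 0.002], [-0.297, 0.955, -0.001], [-0.002, -0.002, -1.0]]
force: [-1.5, -0.7, 11.1]
opening: 0.0003
grasp_force: 5.5
```

```bash
python3 -m pendant '[[0,0,-12,0,0,0,0],[20,0,0,0,0,0,0],[21,0,0,0,0,0,0],[0,0,6,0,0,0,0],[0,0,4,0,0,0,0],[0,0,2,0,0,0,0],[0,0,0,0,0,0,0]]'; python3 -m pendant '[[0,0,0.5,0,0,0,0],[0,0,0,0,0,0,0]]'
```

```text
time_s: 25.1
eef_pos: [0.5196, -0.169, 0.0378]
ee_rot: [[-0.955, -0.298, -0.0], [-0.298, 0.955, -0.001], [0.0, -0.001, -1.0]]
force: [-8.4, 0.1, 20.2]
opening: 0.0005
grasp_force: 10.2
time_s: 25.3
eef_pos: [0.5196, -0.169, 0.0377]
ee_rot: [[-0.955, -0.298, 0.0], [-0.298, 0.955, -0.001], [0.0, -0.001, -1.0]]
force: [-10.5, -0.9, 24.9]
opening: 0.0006
grasp_force: 12.6
```

Both rim sides are at 0.038, so the scoop is level and home. Retracting and handing in.

```bash
python3 -m pendant '[[0,0,-30,0,0,0,0],[0,0,-40,0,0,0,0],[0,0,-40,0,0,0,0],[0,0,0,0,0,0,0],[0,0,0,0,0,0,0]]'; python3 -c "
from bench import *
print(sign_off())"
```

```text
time_s: 25.8
eef_pos: [0.5196, -0.1686, 0.1465]
ee_rot: [[-0.955, -0.297, 0.001], [-0.297, 0.955, -0.001], [-0.001, -0.001, -1.0]]
force: [-1.2, 0.3, -0.4]
opening: 0.0004
grasp_force: 0.0
the job is handed in; nothing more can be done
None
```

I pressed the timer, blue thermometer and steel scoop home in their pockets, with each top within 0.5 mm of its seated height, and handed the job in at about 26 s without going near the mug, canister or coaster; no verdict came back.

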